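# Open the washed cutlery case to air in its cradle

## Robot

A 7-joint arm with a two-finger parallel gripper is mounted at the origin on the work surface. World frame = base frame: x ahead of the robot, y to its left, z up, the work surface at z = 0. Lengths are in m, angles in rad, forces in N, time in s.
With the tool pointing down it reaches from about 0.425 to 0.875 m from the base axis. Payload 8.4 kg.
Tool frame: the origin (TCP) lies on the front face of the gripper's body, between the roots of the fingers; the fingertips stand 70 mm ahead of it and the grasp point (between the pads) lies 51 mm ahead of it; z points along the fingers, y is the line along which they close (so a half turn about z gives the same grasp; the last joint's range is limited). The gripper opens to 87 mm and grips with 3 to 60 N. Pads are 19 mm wide; open, the fingers measure 117 mm over their backs; the gripper's body (75 mm by 190 mm) begins 51 mm behind the grasp point.
Start: joints at [-1.433, 0.333, 0.04, 1.465, -0.013, 1.343, -0.059], TCP at [0.152, 0.632, 0.292] pointing down, gripper open.
Joint ranges: [-2.58, 2.58], [-0.38, 2.09], [-1.3, 1.39], [0.25, 2.4], [-1.5, 4.64], [0.08, 2.09], [-2.65, 2.65]. Speed limits (rad/s): [2.22, 2.22, 2.79, 2.79, 3.14, 3.14, 3.14].

## Interface

Orientations are given as a rotation vector (axis times angle).
In Python, from workcell import bot gives the robot as it stands. The module is installed in compiled form; this text tells all that it offers.
- The arm moves only by the shell command python3 -m creep 'ROWS' [FORCE]. ROWS is JSON, a list that holds one entry, the list of rows, each a list of 7 numbers: the closure, from -1 (fully open) to 1 (shut), then the shift along the tool's x, y, z in cm, then the turn, a rotation vector about the tool's x, y, z in rad. A call has exactly 8 rows; each row is the pose to reach, as a shift and turn from the pose commanded when the call began, along the tool's axes at that moment; what a row does not reach only later rows make up. A row lasts 1/8 s, in which the tool goes at most 62.5 mm and 10.7 degrees, less where a joint would pass 70% of its speed; a pose out of reach is approached as far as the arm can. A call with a gripper value outside its range is refused whole. The fingers move at their own pace and stop on an object; FORCE is the grip in N (left out, the last holds). Time passes only in rows, so rows that repeat a pose let the fingers close, or fill a call up. It gives the time, the measured TCP pose, the force, the opening and the grip force at its end, in the units of the state.
- bot.sense(): the state, without advancing time (a new reading comes with each control period).
- bot.camera(name): name is "scene" or "top" or "wrist"; returns a dict with "pixels" (400x640x3 uint8, blue, green, red), "fx", "fy", "cx", "cy" (pixels), "R" (3x3) and "t" (3): a world point X has camera coordinates R X + t; the wrist camera has in their place "tool_from_camera" (4x4, takes a point from camera to tool coordinates, whose origin is the TCP and whose axes are the flange's). Camera axes: x right, y down, z forward; pixel columns grow to the right and rows downward; lengths in m; the calibration is good to about 2 mm. The wrist camera is an equidistant fisheye: a pixel r from the principal point sees the ray r / f radians off the axis. A picture is of the moment at which its call begins: read the wrist's pose just before it. There is no depth.
- bot.hand_in(): hands the job in; it is judged then, once.
The state is a dict: "t": time; "q": joint angles; "joint_vel": joint speeds; "effort": joint torques, N m; "ee_pos": TCP position; "tcp_rot": TCP orientation; "force": force on the tool from outside, world axes, zero at the start; "wrist_torque": the same for the moment, N m; "width": opening from 0.0 (shut) to 1.0 (fully open); "gripper_force": force on a finger pad.
Only numpy, scipy, OpenCV 4.12 (cv2) and the standard library are available. Lean on these libraries where they do the work, as an engineer would, in place of code of your own. Each camera call takes 0.05 s, during which the arm holds its last target. There are 200 camera calls.

## Task

Set the locked wooden cutlery case down in the steel cradle (either way round), so that its base lies flat inside the rim, and let go of it. Only then push its red lock slide across until it stops, and draw the lid by its handle fully open to its stop, so that the cutlery can air. Keep the case level the whole time - forcing a slide beyond its stop tips it - leave it seated in the cradle and do not disturb the other things on the ledge.

Things in the scene. Friction and masses are not known exactly. Their poses are not given: they have to be found in the camera images.
- case: mango-wood cutlery case, 0.78 to 1 kg. Dark base board 180 (its x) x 104 (y) x 8 high; on it a body 172 x 66, sides upright from 8 to 44 above the underside: grip across the 66. On top the lid, and at the +x end the lock. Origin: centre of the underside, z up; starts flat on the ledge, any yaw. With the lock at its stop, about 6 N sideways on the red thumb starts to tip the case
- cradle: fixed open steel tray with black rubber floor, where the case belongs. Outside 202 (its x) x 126 (y), inside 190 x 114 (5 mm play round the base board); rim 6 thick, 14 above the ledge; floor 4 above the ledge. Origin on the ledge under its centre; the case's x lies along the cradle's x, either way round
- lock_thumb (a point): top centre of the lock's red thumb piece, 80 above the case's underside; at case x 52.5, y from -10 (locked) to 14 (free). Thumb 12 (case x) x 14 (y) x 22 high, on a steel bar 20 long with its top at 58. Slides to the case's +y: push or pinch from above; friction 1.5 N, no spring, stays put. The lid's brass lug beside it (case x 58 to 66, y -20 to -2) is 57.5 high
- lock (a joint): travel of the lock slide in m along the case's +y: 0 = fully locked, 0.024 = at its free stop. It starts between 0 and 0.006. The lid cannot move until this exceeds about 0.018
- lid_handle (a point): top centre of the lid's dark cross handle, 75.5 above the case's underside, at case x 0, y 0 when shut. Handle 14 (case x) x 46 (y) x 24 high on the lid's top face, which is 51.5 above the underside; pinch it from above across its 14 and draw to the case's -x
- lid (a joint): travel of the lid in m to the case's -x: 0 shut, 0.085 open stop. Friction about 2 N, no spring, stays put; the lock bar holds its brass tail lug until the lock is freed. Open, it overhangs the case's -x end by 81
- tostonera: mango-wood plantain press lying shut, 110 x 190 x 35, long along its y; origin under its middle
- tumbler: green glass tumbler, 72 across, 110 high; origin under its middle
- canister: white ceramic canister with a wooden twist cap, 96 across, 120 high; origin under its middle
- soap: amber glass soap bottle, 60 across, 170 high; origin under its middle
- mug: blue mug, 80 across, 90 high, handle to its +y; origin under its middle
- bowl: steel bowl, 120 across, 50 high; origin under its middle
- spoon_rest: small terracotta spoon rest, 66 across, 14 high; origin under its middle
There are look-alikes about, which are no part of the job. There is more than one size of the case; the one meant has the size given above.

How it is judged:
By the outcome, as a careful person would: the job done as asked, in the order asked, and still so for the second after the job is handed in, with the robot touching nothing.
It also fails if it takes over 64 s, if anything falls off the work surface, if the arm or the gripper's body presses on something with over 40 N, if the wrist force passes 120 N, or if a joint passes its speed limit or range.

## Working session

There is one attempt and no reset: what is moved stays moved. The work goes in short steps, Python scripts to look and compute and a shell command to move; the robot and the scene stay as the last step left them, time stands still between calls to the robot, and variables do not carry over. Pictures are saved under pics/ and viewed, at most 10 in all, crops included, and the job is handed in when it is done.

```bash
mkdir -p pics; cat > h.py <<'E'
import numpy as np, cv2
from workcell import bot
from scipy.spatial.transform import Rotation as Ro
def ray(c,px):
    px=np.atleast_2d(px).astype(float)
    d=np.c_[(px[:,0]-c['cx'])/c['fx'],(px[:,1]-c['cy'])/c['fy'],np.ones(len(px))]
    R=np.array(c['R']);t=np.array(c['t'])
    return -R.T@t, d@R
def wray(c,s,px):
    px=np.atleast_2d(px).astype(float)
    u=np.c_[(px[:,0]-c['cx'])/c['fx'],(px[:,1]-c['cy'])/c['fy']]
    th=np.linalg.norm(u,axis=1)+1e-12
    d=np.c_[u/th[:,None]*np.sin(th)[:,None],np.cos(th)]
    T=np.array(c['tool_from_camera']);Rt=Ro.from_rotvec(s['tcp_rot']).as_matrix()
    return Rt@T[:3,3]+np.array(s['ee_pos']), (d@T[:3,:3].T)@Rt.T
def plane(o,d,z): return o+d*((z-o[2])/d[:,2])[:,None]
E
python3 - <<'E'
from h import *
import pickle
s=bot.sense();print(s)
D={}
for n in('scene','top','wrist'):
    c=bot.camera(n);D[n]=c;cv2.imwrite(f'pics/{n}0.png',c['pixels'])
    print(n,{k:np.round(v,3).tolist() for k,v in c.items() if k!='pixels'})
pickle.dump((s,D),open('d0.pkl','wb'))
E
```

```text
{'t': 0.0, 'q': array([-1.43317014,  0.33390074,  0.03991836,  1.46629572, -0.01342494,
        1.34328474, -0.05845994]), 'joint_vel': array([ 8.68979364e-04, -9.51625975e-04,  1.34013011e-03, -6.97995167e-04,
        3.94339530e-04,  7.60682582e-05, -2.88721095e-04]), 'effort': array([-4.38054331e-04, -6.56350136e+01,  1.33494671e+00, -4.03803277e+01,
       -5.97887160e-02,  4.47690999e-02,  1.54643658e-04]), 'ee_pos': array([0.15245762, 0.6314939 , 0.2913544 ]), 'tcp_rot': array([-3.71165361e-01, -3.11949627e+00,  2.54354470e-03]), 'force': array([ 0.13686593,  1.2585483 , -0.19896935]), 'wrist_torque': array([-0.02806674, -0.01582169, -0.02207948]), 'gripper_force': 0.0, 'width': 1.003001763507613}
scene {'fx': 465.987, 'fy': 465.987, 'cx': 317.491, 'cy': 197.527, 'R': [[-0.706, 0.708, 0.005], [0.588, 0.59, -0.553], [-0.394, -0.388, -0.833]], 't': [0.354, -0.252, 1.605]}
top {'fx': 516.4, 'fy': 516.4, 'cx': 319.324, 'cy': 204.857, 'R': [[-0.006, -1.0, -0.014], [-0.997, 0.007, -0.072], [0.072, 0.013, -0.997]], 't': [0.001, 0.502, 1.803]}
wrist {'fx': 309.707, 'fy': 309.707, 'cx': 316.491, 'cy': 200.553, 'tool_from_camera': [[0.0, -0.953, -0.304, 0.083], [1.0, 0.0, -0.0, 0.001], [0.0, -0.304, 0.953, -0.092], [0.0, 0.0, 0.0, 1.0]]}
```

View pics/top0.png

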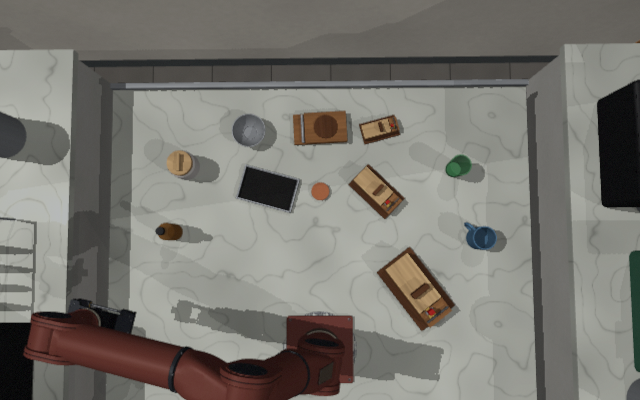

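View pics/scene0.png

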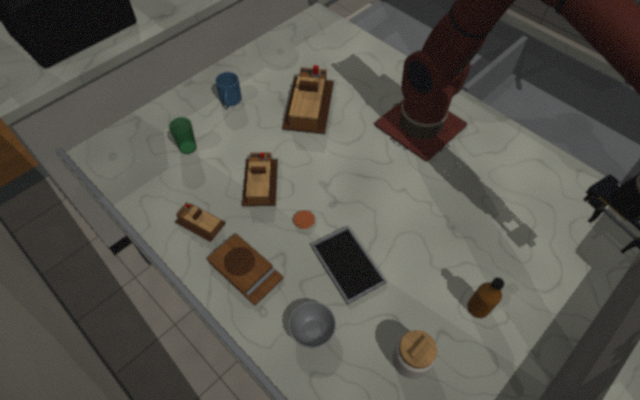

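The top view shows the mid-size case at about (376,192), its red lock at (389,204). The cradle is at (268,188), the spoon rest at (320,191) and the press at (321,128). The large case at (415,288) and the small one at (380,128) are the look-alikes.

```bash
python3 - <<'E'
from h import *
import pickle
s,D=pickle.load(open('d0.pkl','rb'));c=D['top'];im=c['pixels']
hsv=cv2.cvtColor(im,cv2.COLOR_BGR2HSV)
def rect(m,box,z):
    x0,y0,x1,y1=box;k=np.zeros(m.shape,np.uint8);k[y0:y1,x0:x1]=m[y0:y1,x0:x1]
    cs,_=cv2.findContours(k,0,2);q=max(cs,key=cv2.contourArea)
    P=plane(*ray(c,q.reshape(-1,2)),z)[:,:2]
    r=cv2.minAreaRect((P*1000).astype(np.float32));b=cv2.boxPoints(r);e=[b[1]-b[0],b[2]-b[1]]
    l=max(e,key=np.linalg.norm);print(np.round(r[0]),np.round(r[1]),np.degrees(np.arctan2(l[1],l[0])))
sat=((hsv[...,1]>90)).astype(np.uint8)*255
rect(sat,(340,158,412,225),0.01)
rect((hsv[...,2]<60).astype(np.uint8)*255,(230,155,305,215),0.004)
rect(sat,(305,178,335,203),0.014); 
rect(sat,(290,105,352,150),0.03)
red=((hsv[...,0]<6)|(hsv[...,0]>174))&(hsv[...,1]>170)&(hsv[...,2]>90)
ys,xs=np.nonzero(red[160:222,345:410]);print(len(xs),xs.mean()+345,ys.mean()+160, plane(*ray(c,[[xs.mean()+345,ys.mean()+160]]),.08))
E
```

```text
[ 550. -203.] [175. 101.] 44.676407
[564. 184.] [187. 111.] 74.3607
[551.  -3.] [60. 57.] 89.58836
[775.  -5.] [111. 187.] -87.12145
11 387.1818181818182 201.45454545454544 [[ 0.50728027 -0.23375447  0.08      ]]
```

```bash
cat >> h.py <<'E'
def goal(x,y,z,yaw):
    "shift cm / turn rad in tool axes to put TCP at x,y,z pointing down with tool y at yaw deg"
    s=bot.sense();R=Ro.from_rotvec(s['tcp_rot']);a=np.radians(yaw)
    Y=np.array([np.cos(a),np.sin(a),0]);Z=np.array([0,0,-1.]);T=Ro.from_matrix(np.c_[np.cross(Y,Z),Y,Z])
    print('t',round(s['t'],2),'shift',np.round(R.inv().apply(np.array([x,y,z])-s['ee_pos'])*100,2),'turn',np.round((R.inv()*T).as_rotvec(),3))
E
python3 -c "
from h import *
goal(.564,.184,.29,-15.6)"
python3 -m creep '[[[-1,-4,-2.7,0,0,0,0.15],[-1,-9,-6,0,0,0,0.33],[-1,-14,-9.4,0,0,0,0.5],[-1,-19,-12.8,0,0,0,0.68],[-1,-24,-16,0,0,0,0.85],[-1,-29,-19.4,0,0,0,1.0],[-1,-34,-22.8,0,0,0,1.15],[-1,-39,-26,0,0,0,1.3]]]'
python3 -c "
from h import *
goal(.564,.184,.29,-15.6)"
```

```text
t 0.15 shift [-50.51 -33.86   0.2 ] turn [-1.000e-03  1.000e-03  1.606e+00]
t: 1.15
ee_pos: [0.4716, 0.2858, 0.2923]
tcp_rot: [-2.189, -2.253, -0.0]
force: [0.7, 0.8, 0.1]
width: 1.002
gripper_force: 0.0
t 1.15 shift [-10.45   8.94   0.23] turn [-0.    -0.     0.301]
```

```bash
python3 -m creep '[[[-1,-2.5,2.2,0,0,0,0.08],[-1,-5.2,4.5,0,0,0,0.16],[-1,-8,7,0,0,0,0.24],[-1,-10,8.6,0,0,0,0.29],[-1,-10.4,8.9,0.2,0,0,0.3],[-1,-10.4,8.9,0.2,0,0,0.3],[-1,-10.4,8.9,0.2,0,0,0.3],[-1,-10.4,8.9,0.2,0,0,0.3]]]'
python3 - <<'E'
from h import *
import pickle
s=bot.sense();c=bot.camera('wrist');pickle.dump((s,c),open('d1.pkl','wb'));cv2.imwrite('pics/w1.png',c['pixels'])
goal(.55,-.203,.25,-45.3)
E
```

```text
t: 2.15
ee_pos: [0.5626, 0.1877, 0.2903]
tcp_rot: [-2.494, -1.909, -0.0]
force: [0.3, 0.1, -0.5]
width: 1.001
gripper_force: 0.0
t 2.2 shift [-38.03   8.99   4.02] turn [-0.    -0.     0.526]
```

View pics/w1.png

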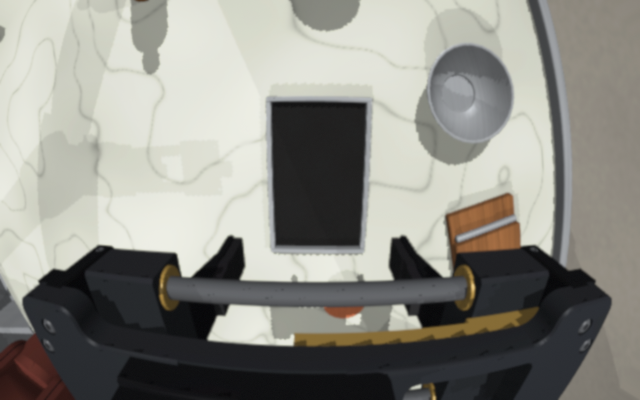

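The wrist view shows the whole cradle: black floor between about (273,102), (366,102), (361,247) and (277,247). I'll cast those pixels onto the floor plane.

```bash
cat >> h.py <<'E'
def mrect(c,s,m,box,z):
    x0,y0,x1,y1=box;k=np.zeros(m.shape,np.uint8);k[y0:y1,x0:x1]=m[y0:y1,x0:x1]*255
    cs,_=cv2.findContours(k,0,cv2.CHAIN_APPROX_NONE);q=max(cs,key=cv2.contourArea)
    P=plane(*wray(c,s,q.reshape(-1,2)),z)[:,:2]
    r=cv2.minAreaRect((P*1000).astype(np.float32));b=cv2.boxPoints(r);e=[b[1]-b[0],b[2]-b[1]]
    l=max(e,key=np.linalg.norm);print(np.round(r[0],1),np.round(r[1],1),'deg',round(np.degrees(np.arctan2(l[1],l[0])),2));return b
E
python3 - <<'E'
from h import *
import pickle
s,c=pickle.load(open('d1.pkl','rb'));g=cv2.cvtColor(c['pixels'],6)
mrect(c,s,g<75,(255,85,385,262),.004)
k=g>0
# outer rim: marble bright vs rim darker
mrect(c,s,g<185,(262,92,378,258),.014)
E
python3 -m creep '[[[-1,-3,0.7,0,0,0,0.05],[-1,-8,1.9,0.5,0,0,0.12],[-1,-13,3.1,1,0,0,0.2],[-1,-18,4.3,1.6,0,0,0.27],[-1,-23.5,5.6,2.3,0,0,0.34],[-1,-29,6.9,3,0,0,0.41],[-1,-34,8,3.5,0,0,0.48],[-1,-38,9,4,0,0,0.526]]]'
python3 - <<'E'
from h import *
import pickle
s=bot.sense();c=bot.camera('wrist');pickle.dump((s,c),open('d2.pkl','wb'));cv2.imwrite('pics/w2.png',c['pixels'])
print(s['joint_vel'].round(3))
goal(.55,-.203,.25,-45.3)
E
```

```text
[563.6 182.7] [188.6 114.3] deg 74.43
[564.1 181.2] [205.1 127.7] deg 74.4
t: 3.2
ee_pos: [0.5487, -0.2069, 0.2505]
tcp_rot: [2.909, 1.185, 0.001]
force: [0.8, -0.1, 1.2]
width: 1.002
gripper_force: 0.0
[ 0.557  0.341  0.131 -0.187 -0.297 -0.003  0.403]
t 3.25 shift [ 0.85 -0.48  0.02] turn [ 0.002  0.002 -0.013]
```

View pics/w2.png

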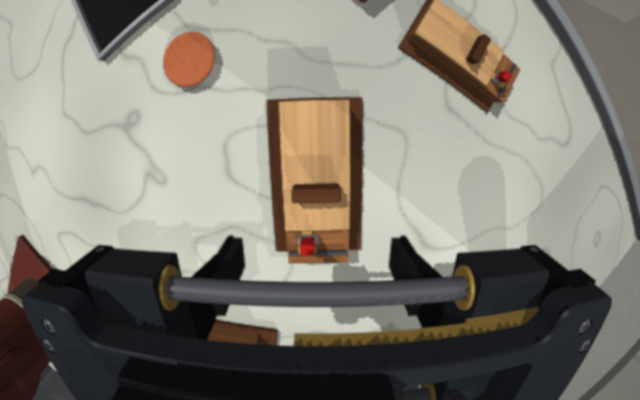

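The close view shows the mid-size case: board far corners at (267,98) and (363,98), handle at (317,192), red thumb at (307,243). I'll measure the handle, the board edges and the thumb.

```bash
cat > m.py <<'E'
from h import *
def meas(c,s,z0,box):
    x0,y0,x1,y1=box
    im=c['pixels'];hsv=cv2.cvtColor(im,cv2.COLOR_BGR2HSV);sub=np.zeros(im.shape[:2],bool);sub[y0:y1,x0:x1]=1
    red=sub&((hsv[...,0]<5)|(hsv[...,0]>174))&(hsv[...,1]>190)&(hsv[...,2]>120)
    ys,xs=np.nonzero(red);print('red px',len(xs),xs.min(),xs.max(),ys.min(),ys.max())
    print('thumb',plane(*wray(c,s,[[xs.mean(),ys.mean()]]),z0+.075)[0,:2].round(4))
    dark=sub&(hsv[...,1]>70)&(hsv[...,2]<125)&~red
    n,l,st,ce=cv2.connectedComponentsWithStats(dark.astype(np.uint8))
    for i in range(1,n):
        if st[i,4]>250: print('dark',st[i],ce[i].round(1), plane(*wray(c,s,[ce[i]]),z0+.0755)[0,:2].round(4))
    return hsv,dark,l
E
python3 - <<'E'
from m import *
import pickle
s,c=pickle.load(open('d2.pkl','rb'))
hsv,dark,l=meas(c,s,0,(255,85,375,262))
# board outer edges on rows
L=[];Rr=[]
for r in range(110,235,6):
    row=np.nonzero((hsv[r,240:390,1]>90))[0]+240
    L.append([row.min(),r]);Rr.append([row.max()+1,r])
l=plane(*wray(c,s,L),.008)[:,:2];r=plane(*wray(c,s,Rr),.008)[:,:2]
for p in(l,r):
    v=cv2.fitLine((p*1000).astype(np.float32),cv2.DIST_HUBER,0,.01,.01).ravel();print(v.round(3),np.degrees(np.arctan2(v[1],v[0])))
print(hsv[190:204:2,317],hsv[97:101,317])
print('far edge',plane(*wray(c,s,[[300,98.5],[335,98.5]]),.008).round(4))
E
```

```text
red px 124 301 313 244 255
thumb [ 0.5073 -0.2337]
dark [ 267   98   95  164 4080] [317.5 181.3] [ 0.5624 -0.1947]
dark [ 292  183   51   22 1003] [317.1 193.4] [ 0.5542 -0.2023]
[   0.696    0.718  523.084 -161.36 ] 45.869015
[   0.702    0.712  593.389 -233.373] 45.424603
[[ 10 149  87]
 [ 11 150  90]
 [ 11 150  92]
 [ 11 153  95]
 [ 11 155  97]
 [ 12 153  95]
 [ 14 131  99]] [[ 18  36 121]
 [ 14  84  94]
 [ 15 124 111]
 [ 16 122 157]]
far edge [[ 0.6028 -0.1296  0.008 ]
 [ 0.6288 -0.1562  0.008 ]]
```

```bash
python3 -c "
from h import *
goal(.551,-.203,.084,-44.5)"
```

```text
t 3.25 shift [ 0.96 -0.45 16.62] turn [ 0.002  0.002 -0.027]
```

```bash
python3 -m creep '[[[-1,0,0,2,0,0,0],[-1,0,0,4,0,0,0],[-1,0,0,6,0,0,0],[-1,0,0,8,0,0,0],[-1,0,0,9,0,0,0],[-1,0,0,9,0,0,0],[-1,0,0,9,0,0,0],[-1,0,0,9,0,0,0]]]'; python3 - <<'E'
from m import *
import pickle
s=bot.sense();c=bot.camera('wrist');pickle.dump((s,c),open('d3.pkl','wb'));cv2.imwrite('pics/w3.png',c['pixels'])
goal(.551,-.203,.084,-44.5)
E
```

```text
t: 4.25
ee_pos: [0.5504, -0.2038, 0.161]
tcp_rot: [2.906, 1.192, 0.002]
force: [0.4, -0.3, 0.2]
width: 1.004
gripper_force: 0.0
t 4.3 shift [ 0.09 -0.01  7.69] turn [ 0.001 -0.001 -0.015]
```

View pics/w3.png

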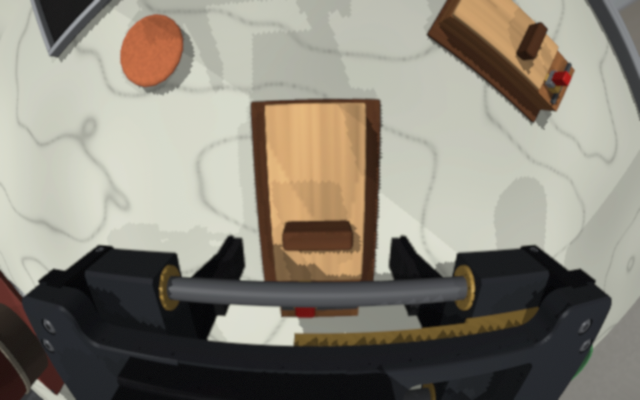

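The case is centred between the fingers (handle at columns 282–353, principal point at 316). Descend and grip.

```bash
python3 -m creep '[[[-1,0.1,0,2,0,0,-0.015],[-1,0.1,0,4,0,0,-0.015],[-1,0.1,0,6,0,0,-0.015],[-1,0.1,0,7.2,0,0,-0.015],[-1,0.1,0,7.7,0,0,-0.015],[-1,0.1,0,7.7,0,0,-0.015],[1,0.1,0,7.7,0,0,-0.015],[1,0.1,0,7.7,0,0,-0.015]]]' 40
python3 -m creep '[[[1,0,0,0,0,0,0],[1,0,0,0,0,0,0],[1,0,0,0,0,0,0],[1,0,0,-0.5,0,0,0],[1,0,0,-1.5,0,0,0],[1,0,0,-3,0,0,0],[1,0,0,-4.5,0,0,0],[1,0,0,-6,0,0,0]]]'
python3 -c "
from h import *
goal(.5638,.182,.144,-15.6)"
```

```text
t: 5.3
ee_pos: [0.5511, -0.203, 0.0838]
tcp_rot: [2.897, 1.214, 0.001]
force: [0.4, 0.7, 0.1]
width: 0.85
gripper_force: 0.0
t: 6.3
ee_pos: [0.5508, -0.203, 0.1446]
tcp_rot: [2.897, 1.214, 0.001]
force: [-0.0, -0.3, -8.9]
width: 0.758
gripper_force: 40.2
t 6.3 shift [ 28.36 -26.07   0.06] turn [ 0.    -0.    -0.505]
```

```bash
python3 -m creep '[[[1,1.4,-1.3,0,0,0,-0.02],[1,4.2,-3.9,0,0,0,-0.07],[1,7.7,-7.1,0,0,0,-0.14],[1,11.5,-10.6,0,0,0,-0.2],[1,15.3,-14.1,0,0,0,-0.27],[1,19.1,-17.6,0,0,0,-0.34],[1,22.6,-20.8,0,0,0,-0.4],[1,25.5,-23.4,0,0,0,-0.46]]]'
python3 -m creep '[[[1,2,-1.8,0,0,0,-0.03],[1,2.9,-2.7,0,0,0,-0.045],[1,2.9,-2.7,0,0,0,-0.045],[1,2.9,-2.7,0,0,0,-0.045],[1,2.9,-2.7,0,0,0,-0.045],[1,2.9,-2.7,0,0,0,-0.045],[1,2.9,-2.7,0,0,0,-0.045],[1,2.9,-2.7,0,0,0,-0.045]]]'
python3 - <<'E'
from m import *
import pickle
s=bot.sense();c=bot.camera('wrist');pickle.dump((s,c),open('d4.pkl','wb'));cv2.imwrite('pics/w4.png',c['pixels'])
goal(.5638,.182,.144,-15.6)
E
```

```text
t: 7.3
ee_pos: [0.562, 0.1461, 0.1433]
tcp_rot: [-2.539, -1.849, 0.0]
force: [-0.0, -0.4, -9.7]
width: 0.754
gripper_force: 40.1
t: 8.3
ee_pos: [0.5461, 0.1789, 0.1433]
tcp_rot: [2.502, 1.9, -0.0]
force: [-0.8, 0.8, -9.6]
width: 0.756
gripper_force: 40.1
t 8.35 shift [ 0.77  1.63 -0.08] turn [-0.  0.  0.]
```

View pics/w4.png

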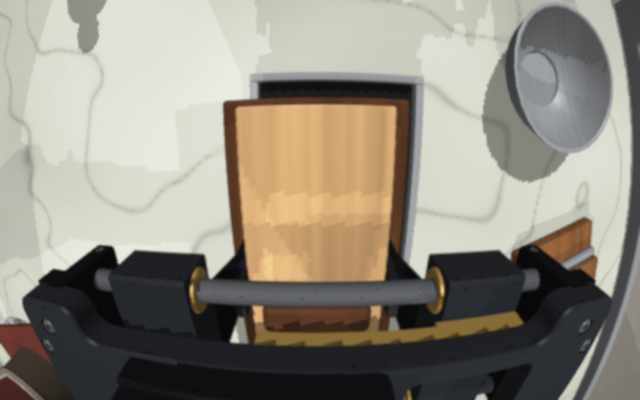

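The case is held level: far edge of its board at row 101, columns 223–411. The cradle's far rim is at row 75, columns 252–424. I'll compare their positions in tool axes.

```bash
python3 - <<'E'
from h import *
import pickle
s,c=pickle.load(open('d4.pkl','rb'));R=Ro.from_rotvec(s['tcp_rot'])
def T(px,z): return (R.inv().apply(plane(*wray(c,s,px),z)-s['ee_pos'])*1000).round(1)[:,:2]
g=cv2.cvtColor(c['pixels'],6).astype(int)
print(g[68:108:1,300].tolist());print(g[68:108,350].tolist())
print(g[90,240:270].tolist(),g[90,405:435].tolist())
zb=s['ee_pos'][2]-.084+.008
print('board far',T([[223,101],[317,101],[411,99]],zb))
E
```

```text
[206, 206, 204, 192, 174, 161, 156, 152, 150, 148, 138, 111, 76, 47, 27, 18, 16, 16, 15, 16, 17, 22, 27, 29, 29, 29, 29, 31, 37, 49, 61, 67, 68, 68, 71, 87, 129, 172, 188, 188]
[204, 203, 202, 195, 179, 165, 157, 153, 151, 149, 141, 121, 90, 57, 32, 19, 17, 17, 17, 16, 18, 20, 25, 27, 29, 28, 29, 30, 37, 48, 59, 64, 64, 63, 65, 78, 114, 152, 170, 174]
[235, 233, 229, 226, 225, 225, 225, 224, 223, 214, 192, 178, 175, 177, 178, 178, 168, 139, 96, 61, 42, 27, 21, 22, 25, 25, 25, 22, 19, 17] [18, 18, 17, 18, 20, 22, 35, 50, 62, 71, 90, 121, 148, 159, 162, 161, 161, 166, 181, 201, 210, 210, 209, 207, 205, 202, 200, 197, 195, 192]
board far [[ 89.3 -50.8]
 [ 87.6   0.9]
 [ 90.4  52.7]]
```

```bash
python3 - <<'E'
from h import *
import pickle
s,c=pickle.load(open('d4.pkl','rb'));R=Ro.from_rotvec(s['tcp_rot'])
def T(px,z): return (R.inv().apply(plane(*wray(c,s,px),z)-s['ee_pos'])*1000).round(1)[:,:2]
zb=s['ee_pos'][2]-.084+.008
print('board far',T([[300,97.5],[350,97.5]],zb))
print('rim far outer',T([[300,71.5],[350,71.5]],.014),'inner',T([[300,79.3],[350,79.6]],.014))
print('rim inner sides z14',T([[257.3,90],[414.5,90]],.014), 'outer',T([[250,90],[424,90]],.014))
E
```

```text
board far [[89.6 -8.2]
 [89.7 18.6]]
rim far outer [[109.6 -10.9]
 [109.8  24.2]] inner [[103.9 -10.9]
 [104.   24.2]]
rim inner sides z14 [[ 97.1 -41.3]
 [ 98.8  71.7]] outer [[ 97.4 -46.7]
 [ 99.4  79.1]]
```

```bash
python3 -m creep '[[[1,0.5,0.8,0,0,0,0],[1,0.86,1.58,0,0,0,0],[1,0.86,1.58,0,0,0,0],[1,0.86,1.58,1,0,0,0],[1,0.86,1.58,2,0,0,0],[1,0.86,1.58,3,0,0,0],[1,0.86,1.58,3.8,0,0,0],[1,0.86,1.58,3.8,0,0,0]]]'
python3 -m creep '[[[1,0,0,0.4,0,0,0],[1,0,0,0.7,0,0,0],[1,0,0,1,0,0,0],[1,0,0,1.2,0,0,0],[1,0,0,1.4,0,0,0],[1,0,0,1.6,0,0,0],[1,0,0,1.65,0,0,0],[1,0,0,1.65,0,0,0]]]'
```

```text
t: 9.35
ee_pos: [0.5631, 0.1828, 0.1044]
tcp_rot: [-2.502, -1.9, 0.002]
force: [-1.3, 0.4, -9.6]
width: 0.755
gripper_force: 40.1
t: 10.35
ee_pos: [0.5636, 0.183, 0.0887]
tcp_rot: [2.502, 1.9, -0.0]
force: [-0.1, 0.4, -9.2]
width: 0.756
gripper_force: 40.1
```

```bash
python3 -m creep '[[[1,0,0,0.03,0,0,0],[1,0,0,0.06,0,0,0],[1,0,0,0.09,0,0,0],[1,0,0,0.12,0,0,0],[1,0,0,0.12,0,0,0],[1,0,0,0.12,0,0,0],[1,0,0,0.12,0,0,0],[1,0,0,0.12,0,0,0]]]'
```

```text
t: 11.35
ee_pos: [0.5636, 0.183, 0.0877]
tcp_rot: [-2.502, -1.9, -0.0]
force: [-3.3, -1.0, -3.5]
width: 0.759
gripper_force: 40.2
```

```bash
python3 -m creep '[[[-1,0,0,0,0,0,0],[-1,0,0,0,0,0,0],[-1,0,0,0,0,0,0],[-1,0,0,-0.5,0,0,0],[-1,0,0,-2,0,0,0],[-1,0,0,-5,0,0,0],[-1,0,0,-9,0,0,0],[-1,0,0,-13,0,0,0]]]' 10
python3 -m creep '[[[0.3,0,0,-1,0,0,0],[0.3,0,0,-1,0,0,0],[0.3,0,0,-1,0,0,0],[0.3,0,0,-1,0,0,0],[0.3,0,0,-1,0,0,0],[0.3,0,0,-1,0,0,0],[0.3,0,0,-1,0,0,0],[0.3,0,0,-1,0,0,0]]]'
python3 - <<'E'
from m import *
import pickle
s=bot.sense();c=bot.camera('wrist');pickle.dump((s,c),open('d5.pkl','wb'));cv2.imwrite('pics/w5.png',c['pixels'])
print(s['width'],s['ee_pos'])
E
```

```text
t: 12.35
ee_pos: [0.5637, 0.1828, 0.22]
tcp_rot: [2.502, 1.899, 0.001]
force: [0.1, 0.3, 0.8]
width: 1.0
gripper_force: 0.0
t: 13.35
ee_pos: [0.5636, 0.183, 0.2275]
tcp_rot: [2.502, 1.9, -0.0]
force: [-0.1, 0.6, 0.9]
width: 0.354
gripper_force: 0.0
0.35381592312730004 [0.56358228 0.18296936 0.22753469]
```

View pics/w5.png

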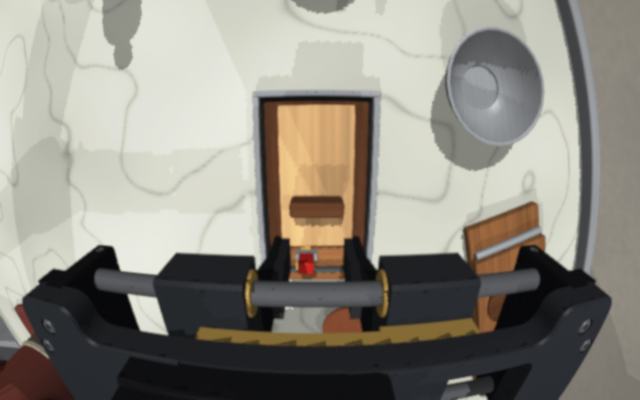

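The case sits in the cradle with even gaps all round. The thumb is at about (307,262), the handle at (317,207).

```bash
python3 - <<'E'
from h import *
import pickle
s,c=pickle.load(open('d5.pkl','rb'));R=Ro.from_rotvec(s['tcp_rot']);im=c['pixels']
def T(px,z): return (R.inv().apply(plane(*wray(c,s,px),z)-s['ee_pos'])*1000).round(1)[:,:2]
h=cv2.cvtColor(im,cv2.COLOR_BGR2HSV)
red=((h[...,0]<8)|(h[...,0]>172))&(h[...,1]>170)&(h[...,2]>80);red[:,:290]=0;red[:,330:]=0;red[:240]=0;red[285:]=0
ys,xs=np.nonzero(red);print(xs.min(),xs.max(),ys.min(),ys.max(),h[245:278:2,307].tolist())
print('thumb top far/near edges',T([[xs.min(),ys.mean()],[xs.max()+1,ys.mean()],[xs.mean(),ys.max()+1],[xs.mean(),ys.min()]],.084))
dk=(h[...,1]>70)&(h[...,2]<125);dk[:,:286]=0;dk[:,348:]=0;dk[:190]=0;dk[222:]=0
y2,x2=np.nonzero(dk);print('handle',x2.min(),x2.max(),y2.min(),y2.max(),T([[(x2.min()+x2.max()+1)/2,y2.min()],[(x2.min()+x2.max()+1)/2,y2.max()+1]],.0795))
sat=h[...,1]>60
print('board/gap rows',[ (int(v),int(h[150,v,2]),int(h[150,v,1])) for v in list(range(258,280))+list(range(358,380))])
E
python3 -c "
from h import *
goal(.564-.0525*.269-.01*.963,.183-.0525*.963+.01*.269,.137,-15.6)"
```

```text
299 313 254 274 [[17, 126, 205], [20, 152, 211], [19, 117, 179], [3, 20, 114], [0, 133, 123], [1, 211, 132], [1, 213, 134], [1, 214, 125], [1, 213, 133], [1, 207, 187], [1, 208, 207], [1, 211, 203], [1, 210, 194], [1, 211, 179], [3, 202, 153], [10, 159, 109], [13, 144, 99]]
thumb top far/near edges [[-48.  -14.5]
 [-47.9  -1.5]
 [-58.9  -8.6]
 [-37.8  -8.3]]
handle 290 343 196 218 [[12.7  1.1]
 [-7.3  1.1]]
board/gap rows [(258, 152, 12), (259, 119, 11), (260, 78, 10), (261, 48, 11), (262, 34, 8), (263, 31, 16), (264, 40, 64), (265, 59, 117), (266, 74, 141), (267, 83, 147), (268, 85, 150), (269, 86, 151), (270, 89, 152), (271, 92, 150), (272, 96, 151), (273, 97, 150), (274, 96, 149), (275, 95, 150), (276, 98, 148), (277, 119, 135), (278, 166, 123), (279, 214, 118), (358, 89, 149), (359, 90, 153), (360, 93, 148), (361, 95, 150), (362, 95, 153), (363, 94, 149), (364, 93, 154), (365, 90, 150), (366, 81, 145), (367, 64, 131), (368, 45, 85), (369, 36, 21), (370, 44, 6), (371, 66, 12), (372, 98, 10), (373, 134, 10), (374, 158, 11), (375, 165, 9), (376, 165, 9), (377, 164, 6), (378, 171, 7), (379, 191, 13)]
t 13.4 shift [-5.23 -0.97  9.06] turn [0. 0. 0.]
```

```bash
python3 -m creep '[[[0.3,-2.6,-0.4,1,0,0,0],[0.3,-5.25,-0.8,3,0,0,0],[0.3,-5.25,-0.8,5,0,0,0],[0.3,-5.25,-0.8,7,0,0,0],[0.3,-5.25,-0.8,8.4,0,0,0],[0.3,-5.25,-0.8,9.05,0,0,0],[0.3,-5.25,-0.8,9.05,0,0,0],[0.3,-5.25,-0.8,9.05,0,0,0]]]' 10
python3 -m creep '[[[0.3,0,0.4,0,0,0,0],[0.3,0,0.7,0,0,0,0],[0.3,0,0.9,0,0,0,0],[0.3,0,1.1,0,0,0,0],[0.3,0,1.3,0,0,0,0],[0.3,0,1.5,0,0,0,0],[0.3,0,1.5,0,0,0,0],[0.3,0,1.5,0,0,0,0]]]'
```

```text
t: 14.4
ee_pos: [0.5422, 0.1347, 0.1377]
tcp_rot: [2.502, 1.9, 0.001]
force: [-1.2, -0.3, 0.4]
width: 0.35
gripper_force: 0.0
t: 15.4
ee_pos: [0.5564, 0.1303, 0.137]
tcp_rot: [2.502, 1.899, 0.0]
force: [-0.1, -0.0, -0.5]
width: 0.347
gripper_force: 0.0
```

```bash
python3 -m creep '[[[0.3,0,0.2,0,0,0,0],[0.3,0,0.4,0,0,0,0],[0.3,0,0.6,0,0,0,0],[0.3,0,0.8,0,0,0,0],[0.3,0,1.0,0,0,0,0],[0.3,0,1.2,0,0,0,0],[0.3,0,1.3,0,0,0,0],[0.3,0,1.3,0,0,0,0]]]'
python3 - <<'E'
from h import *
import pickle
s=bot.sense();c=bot.camera('wrist');pickle.dump((s,c),open('d6.pkl','wb'));cv2.imwrite('pics/w6.png',c['pixels'])
c=bot.camera('top');cv2.imwrite('pics/t6.png',cv2.resize(c['pixels'][140:230,220:340],None,fx=5,fy=5))
print(s['force'],s['wrist_torque'],s['gripper_force'])
E
```

```text
t: 16.4
ee_pos: [0.5689, 0.127, 0.137]
tcp_rot: [2.502, 1.899, 0.0]
force: [-1.5, -0.5, 0.4]
width: 0.347
gripper_force: 0.3
[-1.54079559 -0.45988721  0.35602015] [-0.13528703  0.23788492  0.05034719] 0.2536173351109028
```

View pics/w6.png

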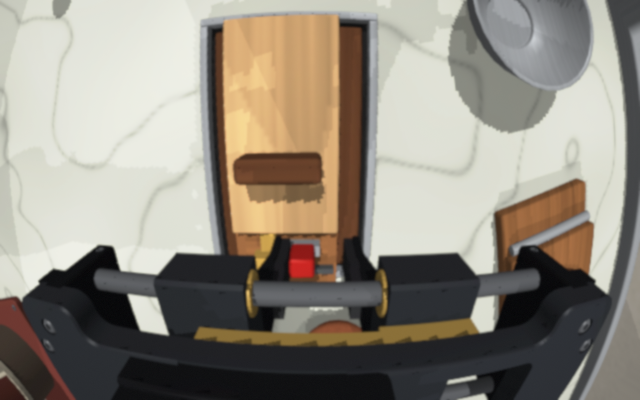

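The thumb (289–314, row 262) is moving with the left finger. Now small steps, watching the force.

```bash
python3 -m creep '[[[0.3,0,0.05,0,0,0,0],[0.3,0,0.1,0,0,0,0],[0.3,0,0.15,0,0,0,0],[0.3,0,0.2,0,0,0,0],[0.3,0,0.2,0,0,0,0],[0.3,0,0.2,0,0,0,0],[0.3,0,0.2,0,0,0,0],[0.3,0,0.2,0,0,0,0]]]'
python3 -m creep '[[[0.3,0,0.02,0,0,0,0],[0.3,0,0.04,0,0,0,0],[0.3,0,0.06,0,0,0,0],[0.3,0,0.06,0,0,0,0],[0.3,0,0.06,0,0,0,0],[0.3,0,0.06,0,0,0,0],[0.3,0,0.06,0,0,0,0],[0.3,0,0.06,0,0,0,0]]]'
```

```text
t: 17.5
ee_pos: [0.5707, 0.1265, 0.1371]
tcp_rot: [2.502, 1.9, 0.0]
force: [0.2, 0.9, 0.7]
width: 0.352
gripper_force: 0.4
t: 18.5
ee_pos: [0.5712, 0.1264, 0.1371]
tcp_rot: [-2.502, -1.9, 0.0]
force: [-3.4, 1.0, 3.0]
width: 0.349
gripper_force: 1.6
```

```bash
python3 -m creep '[[[0.3,0,0.02,0,0,0,0],[0.3,0,0.02,0,0,0,0],[0.3,0,0.02,0,0,0,0],[0.3,0,0.02,0,0,0,0],[0.3,0,0.02,0,0,0,0],[0.3,0,0.02,0,0,0,0],[0.3,0,0.02,0,0,0,0],[0.3,0,0.02,0,0,0,0]]]'
python3 - <<'E'
from h import *
import pickle
s=bot.sense();c=bot.camera('wrist');pickle.dump((s,c),open('d7.pkl','wb'))
R=Ro.from_rotvec(s['tcp_rot']);h=cv2.cvtColor(c['pixels'],cv2.COLOR_BGR2HSV)
print(R.inv().apply(s['force']),s['gripper_force'])
def T(px,z): return (R.inv().apply(plane(*wray(c,s,px),z)-s['ee_pos'])*1000).round(1)[:,:2]
red=((h[...,0]<8)|(h[...,0]>172))&(h[...,1]>170)&(h[...,2]>80);red[:,:275]=0;red[:,335:]=0;red[:235]=0;red[285:]=0
ys,xs=np.nonzero(red);print(xs.min(),xs.max(),ys.min(),ys.max(),'thumb',T([[(xs.min()+xs.max()+1)/2,265]],.084))
dk=(h[...,1]>70)&(h[...,2]<125)
dk[:140]=0;dk[200:]=0;dk[:,:224]=0;dk[:,336:]=0
n,l,st,ce=cv2.connectedComponentsWithStats(dk.astype(np.uint8));i=1+st[1:,4].argmax();print(st[i],'handle',T([[st[i,0]+st[i,2]/2,st[i,1]],[st[i,0]+st[i,2]/2,ce[i,1]]],.0795))
E
```

```text
t: 19.5
ee_pos: [0.5713, 0.1264, 0.137]
tcp_rot: [-2.502, -1.9, 0.0]
force: [-4.6, 2.1, 3.7]
width: 0.351
gripper_force: 2.6
[ 0.810125   -4.98555324 -3.70174047] 2.5596626847982407
288 314 245 278 thumb [[ 2.8 -7.4]]
[ 229  153   90   47 3144] handle [[ 62.2 -20.2]
 [ 52.4 -20.5]]
```

```bash
python3 -m creep '[[[0.3,0,-0.2,0,0,0,0],[0.3,0,-0.6,0,0,0,0],[0.3,0,-0.6,0,0,0,0],[0.3,0,-0.6,-1.5,0,0,0],[0.3,0,-0.6,-4,0,0,0],[0.3,0,-0.6,-7,0,0,-0.15],[0.3,2,-0.8,-9,0,0,-0.33],[0.3,4,-1,-9,0,0,-0.5]]]'
python3 -c "
from h import *
goal(.5643,.1825,.2,74.4)"
```

```text
t: 20.55
ee_pos: [0.5739, 0.1679, 0.2304]
tcp_rot: [1.947, 2.463, 0.006]
force: [0.7, -0.2, -0.6]
width: 0.349
gripper_force: 0.0
t 20.55 shift [ 1.64 -0.61  3.04] turn [ 0.005  0.002 -1.066]
```

```bash
python3 -m creep '[[[0.3,0.4,-0.2,0.5,0,0,-0.18],[0.3,0.8,-0.3,1,0,0,-0.36],[0.3,1.2,-0.5,2,0,0,-0.54],[0.3,1.6,-0.6,3,0,0,-0.72],[0.3,1.6,-0.6,3,0,0,-0.9],[0.3,1.6,-0.6,3,0,0,-1.066],[0.3,1.6,-0.6,3,0,0,-1.066],[0.3,1.6,-0.6,3,0,0,-1.066]]]'
python3 - <<'E'
from h import *
import pickle
s=bot.sense();c=bot.camera('wrist');pickle.dump((s,c),open('d8.pkl','wb'));cv2.imwrite('pics/w8.png',c['pixels'])
goal(.5643,.1825,.128,74.4)
E
```

```text
t: 21.55
ee_pos: [0.5633, 0.1816, 0.1977]
tcp_rot: [0.44, 3.11, 0.0]
force: [-0.2, -0.1, 0.2]
width: 0.35
gripper_force: 0.0
t 21.6 shift [-0.07  0.11  6.95] turn [ 0.     0.    -0.008]
```

View pics/w8.png

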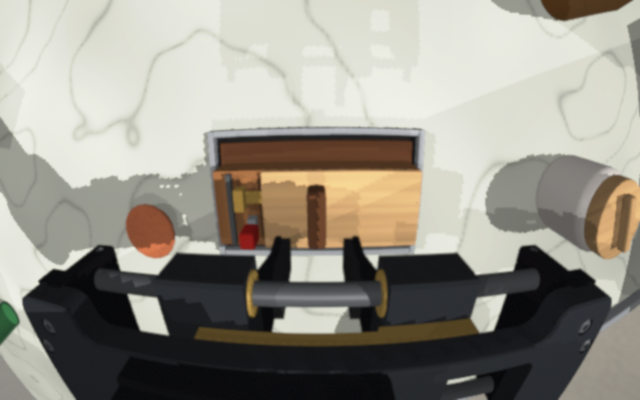

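The handle (307–326) is centred between the fingers, and the lock thumb sits at its far end. Descend, pinch, draw.

```bash
python3 -m creep '[[[0.3,-0.05,0.1,2,0,0,0],[0.3,-0.05,0.1,4,0,0,0],[0.3,-0.05,0.1,6,0,0,0],[0.3,-0.05,0.1,6.9,0,0,0],[0.3,-0.05,0.1,6.95,0,0,0],[1,-0.05,0.1,6.95,0,0,0],[1,-0.05,0.1,6.95,0,0,0],[1,-0.05,0.1,6.95,0,0,0]]]' 15
python3 -m creep '[[[1,0,0.3,0,0,0,0],[1,0,0.8,0,0,0,0],[1,0,1.5,0,0,0,0],[1,0,2.3,0,0,0,0],[1,0,3.1,0,0,0,0],[1,0,3.8,0,0,0,0],[1,0,4,0,0,0,0],[1,0,4,0,0,0,0]]]'
```

```text
t: 22.6
ee_pos: [0.5642, 0.1825, 0.1282]
tcp_rot: [0.433, 3.111, 0.001]
force: [-1.1, -1.0, 3.9]
width: 0.158
gripper_force: 15.0
t: 23.6
ee_pos: [0.575, 0.2218, 0.1283]
tcp_rot: [0.432, 3.111, 0.001]
force: [-1.7, -0.1, 4.0]
width: 0.161
gripper_force: 15.0
```

```bash
python3 -m creep '[[[1,0,0.3,-0.05,0,0,0],[1,0,0.8,-0.05,0,0,0],[1,0,1.5,-0.05,0,0,0],[1,0,2.2,-0.05,0,0,0],[1,0,3,-0.05,0,0,0],[1,0,3.7,-0.05,0,0,0],[1,0,4,-0.05,0,0,0],[1,0,4,-0.05,0,0,0]]]'
python3 -m creep '[[[1,0,0.05,0,0,0,0],[1,0,0.1,0,0,0,0],[1,0,0.15,0,0,0,0],[1,0,0.2,0,0,0,0],[1,0,0.25,0,0,0,0],[1,0,0.3,0,0,0,0],[1,0,0.3,0,0,0,0],[1,0,0.3,0,0,0,0]]]'
python3 - <<'E'
from h import *
import pickle
s=bot.sense();c=bot.camera('wrist');pickle.dump((s,c),open('d9.pkl','wb'));cv2.imwrite('pics/w9.png',c['pixels'])
E
```

```text
t: 24.6
ee_pos: [0.5858, 0.2608, 0.1283]
tcp_rot: [0.432, 3.112, 0.002]
force: [-1.8, 0.7, 3.9]
width: 0.158
gripper_force: 15.0
t: 25.6
ee_pos: [0.5863, 0.2626, 0.1282]
tcp_rot: [-0.433, -3.111, -0.0]
force: [-4.0, -1.2, 6.1]
width: 0.161
gripper_force: 15.0
```

View pics/w9.png

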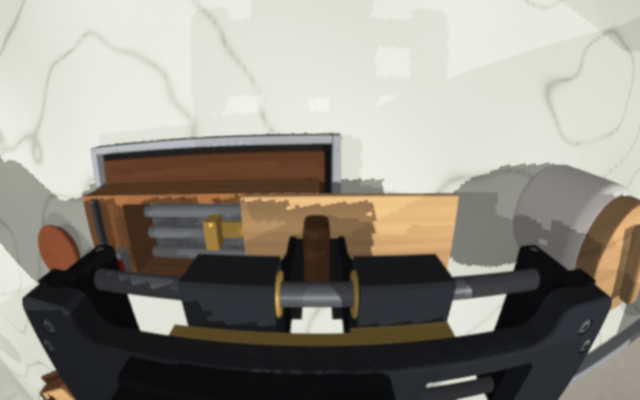

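The lid is nearly open: its left end is at column 240 and the cutlery shows. Small steps to the stop.

```bash
python3 -m creep '[[[1,0,0.04,0,0,0,0],[1,0,0.08,0,0,0,0],[1,0,0.12,0,0,0,0],[1,0,0.12,0,0,0,0],[1,0,0.12,0,0,0,0],[1,0,0.12,0,0,0,0],[1,0,0.12,0,0,0,0],[1,0,0.12,0,0,0,0]]]'
python3 -c "
from h import *
s=bot.sense();print(Ro.from_rotvec(s['tcp_rot']).inv().apply(s['force']),s['ee_pos'])"
python3 -m creep '[[[1,0,0.03,0,0,0,0],[1,0,0.06,0,0,0,0],[1,0,0.06,0,0,0,0],[1,0,0.06,0,0,0,0],[1,0,0.06,0,0,0,0],[1,0,0.06,0,0,0,0],[1,0,0.06,0,0,0,0],[1,0,0.06,0,0,0,0]]]'
python3 -c "
from h import *
s=bot.sense();print(Ro.from_rotvec(s['tcp_rot']).inv().apply(s['force']),s['ee_pos'])"
```

```text
t: 26.65
ee_pos: [0.5865, 0.2633, 0.1282]
tcp_rot: [-0.434, -3.111, 0.001]
force: [-3.9, -2.3, 7.4]
width: 0.161
gripper_force: 15.0
[ 3.12896385 -3.28781237 -7.35695207] [0.58654603 0.26333574 0.12822234]
t: 27.65
ee_pos: [0.5867, 0.2634, 0.1282]
tcp_rot: [-0.434, -3.11, 0.002]
force: [-5.4, -5.2, 9.5]
width: 0.158
gripper_force: 15.0
[ 3.73954353 -6.46196154 -9.48645478] [0.5866574  0.26341073 0.12821967]
```

```bash
python3 -m creep '[[[0.3,0,0,0,0,0,0],[0.3,0,0,0,0,0,0],[0.3,0,0,0,0,0,0],[0.3,0,0,-2,0,0,0],[0.3,0,0,-5,0,0,0],[0.3,2,-2,-9,0,0,0],[0.3,4,-4,-13,0,0,0],[0.3,4,-8,-16,0,0,0]]]'
python3 -m creep '[[[0.3,-5,-3,-2,0,0,0],[0.3,-10,-5,-2,0,0,0],[0.3,-12,-5,-2,0,0,0],[0.3,-12,-5,-2,0,0,0],[0.3,-12,-5,-2,0,0,0],[0.3,-12,-5,-2,0,0,0],[0.3,-12,-5,-2,0,0,0],[0.3,-12,-5,-2,0,0,0]]]'
python3 - <<'E'
from h import *
import pickle
s=bot.sense();c=bot.camera('wrist');pickle.dump((s,c),open('d10.pkl','wb'));cv2.imwrite('pics/w10.png',c['pixels'])
c=bot.camera('top');cv2.imwrite('pics/t10.png',c['pixels']);print(s['ee_pos'])
E
```

```text
t: 28.65
ee_pos: [0.5257, 0.1994, 0.2913]
tcp_rot: [0.428, 3.111, 0.004]
force: [1.2, -0.4, -0.4]
width: 0.349
gripper_force: 0.0
t: 29.65
ee_pos: [0.6282, 0.1175, 0.3082]
tcp_rot: [0.433, 3.112, 0.0]
force: [-1.4, 0.6, -1.0]
width: 0.349
gripper_force: 0.0
[0.62821378 0.11752486 0.30823736]
```

View pics/w10.png

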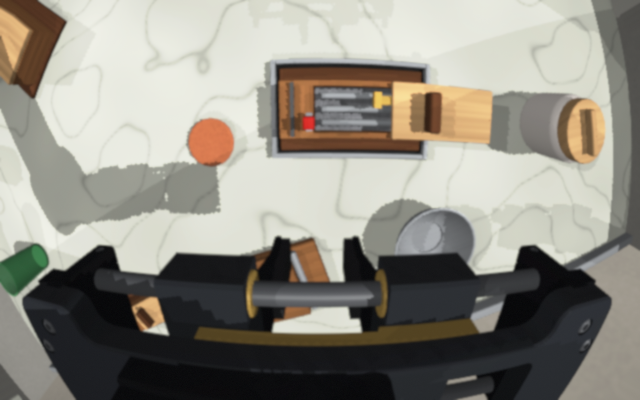

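That was one picture more than the ten allowed (11), so I'll view no more and measure numerically. The view shows the case seated, the lid open over the right end with the handle at (433,112), and the thumb at (307,121).

```bash
python3 - <<'E'
from h import *
import pickle
s,c=pickle.load(open('d10.pkl','rb'));h=cv2.cvtColor(c['pixels'],cv2.COLOR_BGR2HSV)
a=np.radians(74.4);X=-np.array([np.cos(a),np.sin(a)]);Y=np.array([-X[1],X[0]]);C=np.array([.5638,.1825])
def cf(px,z): p=plane(*wray(c,s,px),z)[:,:2]-C; return (np.c_[p@X,p@Y]*1000).round(1)
def bb(m,x0,y0,x1,y1):
    ys,xs=np.nonzero(m[y0:y1,x0:x1]);return xs.min()+x0,xs.max()+x0+1,ys.min()+y0,ys.max()+y0+1
red=((h[...,0]<8)|(h[...,0]>172))&(h[...,1]>180)&(h[...,2]>90)
b=bb(red,290,100,325,140);print('red',b,cf([[b[0],b[2]],[b[1],b[3]],[b[0],b[3]]],.084))
dk=(h[...,1]>70)&(h[...,2]<110)
b=bb(dk,415,85,455,138);print('handle',b,cf([[b[0],b[2]+4],[b[1],b[2]+4],[(b[0]+b[1])/2,b[3]],[(b[0]+b[1])/2,b[2]]],.0795))
print('lid end',[int(v) for v in h[112,484:500,1]],cf([[492,112]],.0555),'lid near end',cf([[390.5,112]],.0555))
print('board row150',[(int(h[152,x,1]),int(h[152,x,2])) for x in range(272,286)],[(int(h[152,x,1]),int(h[152,x,2])) for x in range(416,430)])
print('t',s['t'])
E
```

```text
red (np.int64(302), np.int64(314), np.int64(117), np.int64(129)) [[58.1  8.4]
 [46.1 20.8]
 [58.3 20.7]]
handle (np.int64(424), np.int64(439), np.int64(93), np.int64(133)) [[-70.4 -16. ]
 [-87.9 -17.4]
 [-80.8  22.4]
 [-79.  -21. ]]
lid end [109, 109, 108, 108, 107, 108, 107, 97, 59, 21, 17, 17, 17, 17, 17, 19] [[-171.9   -7. ]] lid near end [[-39.4   2.5]]
board row150 [(5, 160), (9, 172), (12, 175), (11, 169), (10, 150), (9, 117), (11, 90), (10, 78), (7, 75), (7, 76), (10, 77), (7, 78), (6, 79), (6, 81)] [(13, 39), (14, 36), (7, 36), (6, 42), (9, 58), (6, 80), (7, 108), (9, 146), (9, 176), (8, 192), (5, 198), (8, 204), (13, 210), (17, 214)]
t 29.65
```

```bash
python3 - <<'E'
from h import *
import pickle
s,c=pickle.load(open('d10.pkl','rb'));g=c['pixels'].astype(int).sum(2)//3
a=np.radians(74.4);X=-np.array([np.cos(a),np.sin(a)]);C=np.array([.5638,.1825])
def cx(px,z): return ((plane(*wray(c,s,px),z)[:,:2]-C)@X*1000).round(1)
for r in(96,104,112,124): print(r,g[r,420:446].tolist(),cx([[425,r],[440,r],[441,r]],.0795))
print('board ends',g[152,276:284],g[90,272:284].tolist(),g[90,416:432].tolist(), cx([[278,90],[427,90]],.008))
s,c=pickle.load(open('d8.pkl','rb'));g=c['pixels'].astype(int).sum(2)//3
print('shut',g[200,300:335].tolist(),cx([[308,200],[326,200]],.0795),g[200,405:428].tolist(),cx([[421,200]],.0555))
E
```

```text
96 [120, 120, 119, 112, 93, 65, 42, 35, 36, 39, 45, 54, 65, 75, 81, 83, 82, 81, 80, 80, 92, 124, 162, 183, 191, 192] [-71.5 -89.1 -90.2]
104 [116, 116, 114, 107, 88, 59, 39, 34, 36, 39, 46, 56, 68, 77, 82, 83, 82, 81, 79, 78, 89, 120, 155, 173, 178, 176] [-71.8 -89.3 -90.5]
112 [113, 113, 112, 103, 82, 54, 38, 35, 36, 39, 46, 55, 65, 73, 77, 77, 76, 76, 75, 76, 89, 120, 151, 164, 166, 166] [-72.1 -89.7 -90.9]
124 [107, 107, 102, 88, 63, 43, 35, 36, 38, 43, 51, 61, 70, 75, 77, 77, 76, 74, 75, 81, 101, 130, 150, 155, 157, 157] [-72.6 -90.3 -91.5]
board ends [147 115  88  76  74  75  75  77] [123, 120, 108, 81, 50, 41, 60, 88, 105, 111, 113, 114] [201, 201, 200, 200, 201, 201, 200, 199, 195, 191, 189, 188, 187, 184, 182, 182] [ 91.4 -99.8]
shut [131, 131, 131, 131, 128, 119, 97, 73, 57, 54, 55, 55, 53, 52, 52, 51, 57, 66, 72, 74, 73, 74, 75, 74, 81, 107, 145, 175, 184, 186, 186, 186, 187, 186, 186] [ 5.4 -7.5] [187, 188, 188, 188, 189, 188, 189, 189, 188, 189, 189, 188, 188, 188, 189, 195, 205, 210, 211, 211, 211, 212, 211] [-86.9]
```

```bash
python3 -c "
from workcell import bot
print(bot.hand_in())"
```

```text
the job is handed in; nothing more can be done
None
```

I handed the job in at about 30 s: the case is seated in the cradle and released, then the lock pushed to its stop and the lid drawn open about 84–85 mm, both until the force rose sharply; I viewed 11 pictures, one over the limit of 10, and the hand-in returned no verdict.

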